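# Stand the picture up and hold the torch on it

### The arm

A 6-joint arm with a two-finger parallel gripper is mounted at the origin on the work surface. World frame = base frame: x ahead of the robot, y to its left, z up, the work surface at z = 0. Lengths are in m, angles in rad, forces in N, time in s.
With the tool pointing down it reaches from about 0.35 to 0.875 m from the base axis. Payload 15.5 kg.
Tool frame: the origin (TCP) lies on the front face of the gripper's body, between the roots of the fingers; the fingertips stand 73 mm ahead of it and the grasp point (between the pads) lies 54 mm ahead of it (tip_reach is the distance from the TCP to the fingertips, in m); z points along the fingers, y is the line along which they close (so a half turn about z gives the same grasp; the last joint's range is limited). The gripper opens to 85 mm and grips with 20 to 120 N. Pads are 22 mm wide; open, the fingers measure 114 mm over their backs; the gripper's body (76 mm by 85 mm) begins 54 mm behind the grasp point. The pads swing forward as they close: fully open they stand 13 mm farther back than shut.
Start: joints at [1.103, 0.494, 1.345, -0, 1.302, -0.096], TCP at [0.228, 0.582, 0.304] pointing down, gripper open.
Joint ranges: [-2.91, 2.91], [-0.82, 2.16], [0.22, 2.67], [-1.22, 4.37], [0.12, 2.79], [-3.08, 3.08]. Speed limits (rad/s): [1.89, 1.89, 2.57, 3.01, 3.01, 3.01].

### API

Orientations are given as a unit quaternion [w, x, y, z].
In Python, from station import goto, servo_line, movej, move_gripper, hold, inverse_kinematics, get_state, snapshot, get_calibration, IKError, sign_off, find_in, cut_out, tip_reach gives the robot as it stands. Calls block until the motion is done:
- goto(position, orientation): joint-space move of the TCP to a pose.
- servo_line(position, attitude=None, rate=0.15, threshold=None): straight line of the TCP; attitude=None keeps the orientation; rate is the mean speed in m/s. With threshold (N) it stops when the force on the tool has changed by that much, and returns True; else False.
- movej(angles): joint-space move.
- move_gripper(opening, grip_force=None): opening from 0.0 (shut) to 1.0 (fully open); grip_force is the grip in N (None keeps the last); returns when the fingers have stopped.
- hold(seconds).
- inverse_kinematics(position, orientation): joint angles nearest the present ones, or None.
- get_state(): the state.
- snapshot(name): name is "scene" or "top" or "wrist"; returns the picture (400x640x3 uint8, red, green, blue); there is no depth.
- get_calibration(name): a dict with "intrinsics" (3x3 intrinsics, pixels), "T" (4x4, takes a point from camera to world coordinates). Camera axes: x right, y down, z forward; pixel columns grow to the right and rows downward; lengths in m; the calibration is good to about 2 mm. A picture is of the moment at which its call begins: read the wrist's pose just before it. get_calibration takes no time and is no camera call; for the wrist camera it gives the pose at the moment of the call.
A pose or a line that the arm cannot do raises IKError and nothing moves.
- sign_off(): hands the job in; it is judged then, once.
Trained networks look in the newest picture that a camera, given by its name, has taken for a name from the list of things; names that differ only in an ending like _2 or _b are one class to them, and where a whole thing is asked for, a point or a joint stands for the part that bears it (a point fixed in the world has none). Each returns a list of dicts, best first, with "p" (0 to 1); they miss things now and then, are a little off and sometimes report something else, mostly with a low value. They report only what shows in the picture. A call takes as long as a camera call. They do not tell look-alikes from the thing itself.
- find_in(camera, query): "bbox" ([centre column, centre row, width, height] in pixels, round what is visible of it).
- cut_out(camera, query): "region" (400x640 bool, what is visible of it) and "bbox" ([centre column, centre row, width, height] in pixels, round what is visible of it).
The state is a dict: "clock": time; "joint_positions": joint angles; "joint_velocities": joint speeds; "effort": joint torques, N m; "ee_pos": TCP position; "tcp_rot": TCP orientation; "wrist_force": force on the tool from outside, world axes, zero at the start; "ft_torque": the same for the moment, N m; "opening": opening from 0.0 (shut) to 1.0 (fully open); "finger_force": force on a finger pad.
Only numpy, scipy, OpenCV 4.12 (cv2) and the standard library are available. Lean on these libraries where they do the work, as an engineer would, in place of code of your own. Each camera call takes 0.05 s, during which the arm holds its last target. There are 200 camera calls.

### The job

Move the picture panel from the letter rack to the wooden stand, sliding it fully home in the slot, and let go of it. Then draw the torch out of its holder and hold it raised in front of either face of the picture, a hand's length (10 to 20 cm) away without touching it, slanting down at about 45 degrees with its lens pointing at the middle of the picture. Finish while still holding the torch still like that, and leave everything else on the console where it is.

Things in the scene. Friction and masses are not known exactly. Their poses are not given: they have to be found in the camera images.
- panel: picture panel: wooden slab 10 mm thick (own x), 100 wide (own y), 120 tall (own z), the same print on both faces, about 0.11 kg. Origin: centre of its lower edge face; z points up along its height. It starts standing on edge in the middle compartment of the letter rack, top edge about 128 mm above the table
- picture (a point): middle of the picture on the panel: on the panel's centreline, 72 mm above its lower edge, half-way through its thickness
- stand: light wooden picture stand, a fixed block 55 (x) x 140 (y) x 40 mm tall with one slot in its top, along its y, 12.5 mm wide, 103 mm long, 25 mm deep, mouth chamfered 3 mm. Origin: centre of its underside on the table. Fixed to the table. The panel fits either way round
- slot_floor (a point): centre of the floor of the stand's slot, 15 mm above the table and 25 mm below the stand's top
- rack: dark steel letter rack, fixed, 74 (x) x 120 (y) mm, walls 52 mm tall, three compartments side by side; the panel is in the middle one (14 mm wide, 106 mm long, floor 8 mm above the table), envelopes in the others stay below 54 mm. Origin: centre of its underside. Left or right of the stand
- torch: slim aluminium pocket torch, about 0.14 kg, 158 mm long: lens head 36 mm across and 36 mm long, then a plain round body 26 mm across up to the tail. Origin: centre of the lens face; own z points from lens to tail, so it shines along its own -z. It starts upright in its holder, lens down, the lens face 8 mm above the table, tail 166 mm above it
- dock: white plastic torch holder, fixed: round foot 84 mm wide, upright cup 49 mm outside, 41 mm inside, rim 68 mm above the table, floor 8 mm above it. Origin: centre of its underside. On the side of the stand across from the rack
- tumbler: bystander, to be left alone: glass tumbler, 64 wide, 65 tall, near the robot in the middle (mm). Origin: centre of its underside
- figurine: bystander, to be left alone: dark turned wooden figurine, 48 wide, 86 tall, near the robot, left (mm). Origin: centre of its underside
- key_bowl: bystander, to be left alone: white ceramic bowl, 120 wide, 40 tall, far left (mm). Origin: centre of its underside
- gilt_frame: bystander, to be left alone: small brass photo frame on a foot, 75 wide, 95 tall, far right (mm). Origin: centre of its underside
- candle_jar: bystander, to be left alone: amber glass candle jar with wooden cap, 72 wide, 85 tall, beyond the stand (mm). Origin: centre of its underside
- cone_tree: bystander, to be left alone: white ceramic cone ornament, 60 wide, 97 tall, near the robot, right (mm). Origin: centre of its underside
Not all that is in view belongs to the job. What is meant by the torch is not red, and is the smaller of those in its own colour.

How it is judged:
By the outcome, as a careful person would: the job done as asked, in the order asked, and still so for the second after the job is handed in, while the arm keeps its last pose, push and grip.
It also fails if it takes over 54 s, if anything falls off the work surface, if the arm or the gripper's body presses on something with over 40 N, if the wrist force passes 120 N, or if a joint passes its speed limit or range.

## Working session

There is one attempt and no reset: what is moved stays moved. The work goes in short steps, each a Python script; the robot and the scene stay as the last script left them, time stands still between calls to the robot, and variables do not carry over. Pictures are saved under pics/ and viewed, at most 10 in all, crops included, and the job is handed in when it is done.

```bash
ls; mkdir -p pics; python3 - <<'E'
from station import *
import cv2, numpy as np
np.set_printoptions(precision=4,suppress=True)
for c in ("scene","top"):
    im=snapshot(c); cv2.imwrite(f"pics/{c}0.png",im[:,:,::-1]); k=get_calibration(c); print(c,k["intrinsics"],k["T"])
    for q in ("panel","stand","rack","torch","dock"):
        print(q,[(round(d["p"],2),np.round(d["bbox"],1)) for d in find_in(c,q)][:4])
print(get_state()["clock"],get_state()["tcp_rot"],tip_reach)
E
```

```text
pics
scene [[465.4135   0.     318.734 ]
 [  0.     465.4135 196.5972]
 [  0.       0.       1.    ]] [[-0.8818  0.317  -0.3493  0.9481]
 [ 0.4712  0.5588 -0.6824  0.7505]
 [-0.0211 -0.7663 -0.6421  0.7783]
 [ 0.      0.      0.      1.    ]]
panel [(0.64, array([395.9, 255.3,  31.5,  68.1])), (0.27, array([251.8, 256.1,  33.3,  48.9]))]
stand [(0.75, array([311.4, 222.8,  45.9,  54.7]))]
rack [(0.72, array([393.8, 276.4,  56.5,  63.1]))]
torch [(0.91, array([287.1, 130.8,  10.3,  35.9])), (0.84, array([250.5, 159.7,  20.2,  58. ])), (0.61, array([322.2, 122.2,  12.9,  71.7]))]
dock [(0.67, array([289.7, 156.6,  27.6,  29. ])), (0.66, array([438.9, 223.4,  16.9,  36.9])), (0.47, array([287.8, 130.3,  12.1,  39.4]))]
top [[476.9634   0.     314.3591]
 [  0.     476.9634 196.4826]
 [  0.       0.       1.    ]] [[ 0.0048 -0.9983  0.0584  0.476 ]
 [-1.     -0.0044  0.0069  0.0019]
 [-0.0066 -0.0584 -0.9983  1.0757]
 [ 0.      0.      0.      1.    ]]
panel [(0.57, array([201.2, 202.2,  61.5,   9.6]))]
stand [(0.6, array([312.4, 168.4,  65.1,  29.6]))]
rack [(0.74, array([207.8, 204.5,  60.4,  42.6]))]
torch [(0.94, array([443.5, 250.4,  50.3,  26.7])), (0.74, array([439. , 198.4,  31.6,  20.1])), (0.72, array([421.5, 142.6,  33.3,  24.8]))]
dock [(0.57, array([427.3, 201.1,  39.4,  33.7]))]
0.6 [-0.      0.1853  0.9827  0.    ] 0.0726
```

```bash
python3 - <<'E'
import cv2
a=cv2.imread("pics/scene0.png");b=cv2.imread("pics/top0.png")
cv2.imwrite("pics/s1.png",cv2.resize(a[60:345,140:520],None,fx=2.1,fy=2.1,interpolation=cv2.INTER_CUBIC))
cv2.imwrite("pics/t1.png",cv2.resize(b[90:300,130:530],None,fx=2,fy=2,interpolation=cv2.INTER_CUBIC))
E
```

```text
(no output)
```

View pics/s1.png

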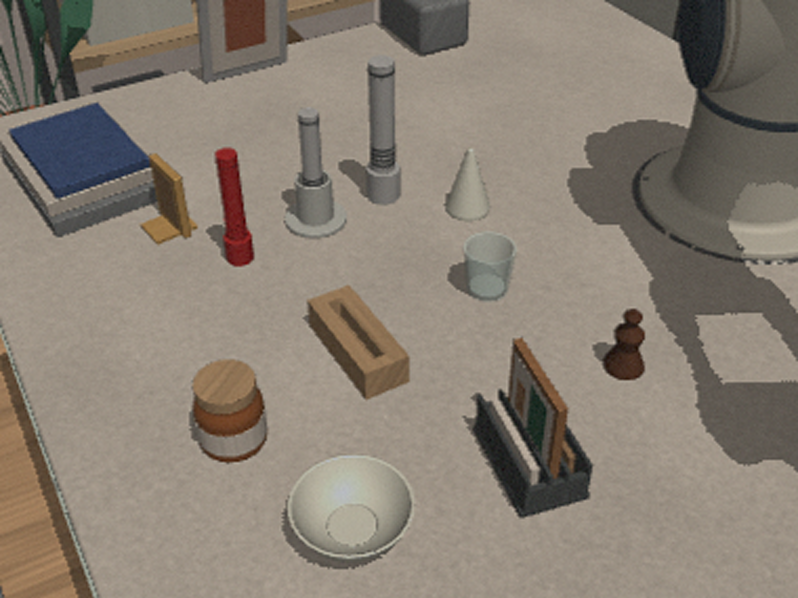

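View pics/t1.png

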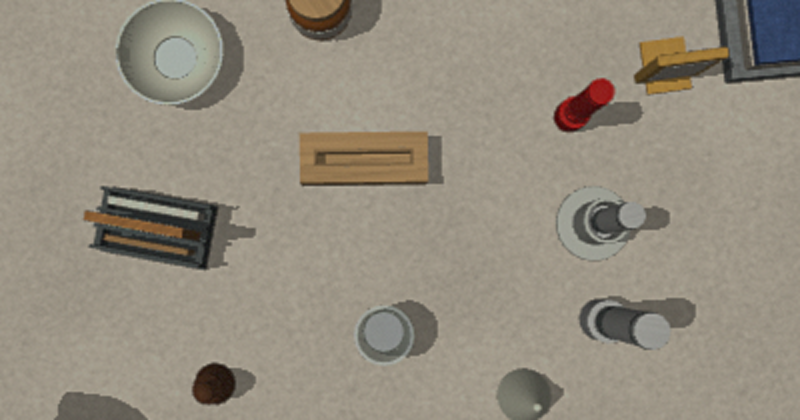

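The scene shows a grey torch in the white dock (top crop 605,218), with the taller grey and the red torches as decoys. The stand's slot is at top crop (315–412, 157). The panel's top edge runs from (85,216) to (183,235), in the rack's middle compartment.

```bash
cat > h.py <<'E'
from station import *
import cv2, numpy as np
from scipy.spatial.transform import Rotation as R
np.set_printoptions(precision=4,suppress=True)
def px2w(k,uv,z):
    uv=np.atleast_2d(np.float64(uv)); d=np.c_[uv,np.ones(len(uv))]@np.linalg.inv(k["intrinsics"]).T@k["T"][:3,:3].T
    c=k["T"][:3,3]; return (c+d*((z-c[2])/d[:,2])[:,None])
def w2px(k,p):
    q=(np.atleast_2d(p)-k["T"][:3,3])@k["T"][:3,:3]; q=q@k["intrinsics"].T; return q[:,:2]/q[:,2:]
def quat(z,y):
    z=np.float64(z)/np.linalg.norm(z); y=np.float64(y); y=y-z*(y@z); y/=np.linalg.norm(y)
    return R.from_matrix(np.c_[np.cross(y,z),y,z]).as_quat(scalar_first=True)
E
python3 - <<'E'
from h import *
k=get_calibration("top"); o=np.array([130,90])
f=lambda c,z:px2w(k,np.array(c)/2+o,z)
print("slot",f([(315,157.5),(412,157.5)],.04)); print("stand",f([(300,133),(428,133),(428,184),(300,184)],.04))
print("panel",f([(85,216),(183,235)],.128),f([(101,186),(216,206),(208,268),(92,247)],.052).mean(0))
print("torch tail",f([(630,216)],.166),"dock foot",f([(594,223)],.006))
s=get_calibration("scene")
# cross-check in the scene view (crop scale 2.1, offset 140,60)
g=lambda c,z:px2w(s,np.array(c)/2.1+np.array([140,60]),z)
print("scene torch tail",g([(310,115)],.166),"panel",g([(517,342),(560,408)],.128),"slot",g([(335,303),(380,355)],.04))
w=get_calibration("wrist"); print(w["T"],w["intrinsics"],get_state()["ee_pos"])
sx,sy=.56,.0
for az in (0,30,-30,60,-60,180):
  for d in (.13,.15):
    a=np.radians(az);h=np.array([np.cos(a),np.sin(a),0]);ax=(h+[0,0,-1])/2**.5
    p=np.array([sx,sy,.087])-ax*(d+.176)
    for roll in (0,90): 
      y=np.array([-h[1],h[0],0]) if roll==0 else np.cross(ax,[-h[1],h[0],0])
      for sg in (1,-1):
        print(az,d,roll,sg,inverse_kinematics(p,quat(ax,sg*y)))
E
```

```text
slot [[ 0.597   0.0679  0.04  ]
 [ 0.5974 -0.0379  0.04  ]]
stand [[ 0.6238  0.0846  0.04  ]
 [ 0.6244 -0.0553  0.04  ]
 [ 0.5685 -0.0554  0.04  ]
 [ 0.5679  0.0841  0.04  ]]
panel [[0.5271 0.2912 0.128 ]
 [0.5086 0.1931 0.128 ]] [0.5201 0.2396 0.052 ]
torch tail [[ 0.5274 -0.241   0.166 ]] dock foot [[ 0.5284 -0.2433  0.006 ]]
scene torch tail [[ 0.5292 -0.2325  0.166 ]] panel [[0.5143 0.2001 0.128 ]
 [0.5298 0.2906 0.128 ]] slot [[ 0.6007 -0.0316  0.04  ]
 [ 0.5963  0.0699  0.04  ]]
[[ 0.3642  0.8925  0.2661  0.159 ]
 [ 0.9313 -0.3486 -0.1053  0.6084]
 [-0.0012  0.2862 -0.9582  0.3741]
 [ 0.      0.      0.      1.    ]] [[284.6828   0.     323.4481]
 [  0.     284.6828 200.2565]
 [  0.       0.       1.    ]] [0.2276 0.5821 0.3039]
0 0.13 0 1 [-0.3871 -0.0422  2.4459  1.6039  0.2704  2.8266]
0 0.13 0 -1 [-0.3871 -0.0422  2.4459  1.6039  0.2704 -0.315 ]
0 0.13 90 1 [-0.3871 -0.0422  2.4459  1.6039  0.2704 -1.8858]
0 0.13 90 -1 [-0.3871 -0.0422  2.4459  1.6039  0.2704  1.2558]
0 0.15 0 1 None
0 0.15 0 -1 [-0.4276 -0.1261  2.4326  1.2656  0.3125  0.008 ]
0 0.15 90 1 [-0.4276 -0.1261 
[... 1579 characters left out ...]
043  1.7186  0.7207  1.4297  0.9183]
-60 0.13 0 1 [ 0.6508  0.4201  1.7428 -0.8336  1.2448  0.5181]
-60 0.13 0 -1 [ 0.6508  0.4201  1.7428 -0.8336  1.2448 -2.6235]
-60 0.13 90 1 [ 0.6508  0.4201  1.7428 -0.8336  1.2448  2.0889]
-60 0.13 90 -1 [ 0.6508  0.4201  1.7428 -0.8336  1.2448 -1.0527]
-60 0.15 0 1 [ 0.6789  0.4043  1.7186 -0.8142  1.2893  0.5041]
-60 0.15 0 -1 [ 0.6789  0.4043  1.7186 -0.8142  1.2893 -2.6375]
-60 0.15 90 1 [ 0.6789  0.4043  1.7186 -0.8142  1.2893  2.0749]
-60 0.15 90 -1 [ 0.6789  0.4043  1.7186 -0.8142  1.2893 -1.0667]
180 0.13 0 1 None
180 0.13 0 -1 None
180 0.13 90 1 None
180 0.13 90 -1 None
180 0.15 0 1 None
180 0.15 0 -1 None
180 0.15 90 1 None
180 0.15 90 -1 None
```

```bash
python3 - <<'E'
from h import *
goto([.55,.015,.30],quat([0,0,-1],[1,0,0])); hold(.2)
def look(n):
    k=get_calibration("wrist"); im=snapshot("wrist"); cv2.imwrite(f"pics/{n}.png",im[:,:,::-1]); np.savez(n,K=k["intrinsics"],T=k["T"]); return k
k=look("w_stand"); print(w2px(k,[[.597,.068,.04],[.597,-.037,.04]]),get_state()["joint_positions"])
goto([.515,.242,.30],quat([0,0,-1],[.983,-.186,0])); hold(.2)
k=look("w_panel"); print(w2px(k,[[.527,.291,.128],[.5086,.193,.128]]),get_state()["joint_positions"],get_state()["clock"])
a=cv2.imread("pics/w_stand.png");b=cv2.imread("pics/w_panel.png")
cv2.imwrite("pics/w.png",np.vstack([a[:300],b[:300]]))
E
```

```text
[[365.8685 133.4923]
 [362.1572 220.5028]] [-0.0806  0.3927  1.5366  0.      1.2123 -0.0813]
[[326.6392 141.1534]
 [326.5981 249.4341]] [ 0.3325  0.4187  1.4915 -0.0001  1.2314  0.5209] 4.3417
```

View pics/w.png

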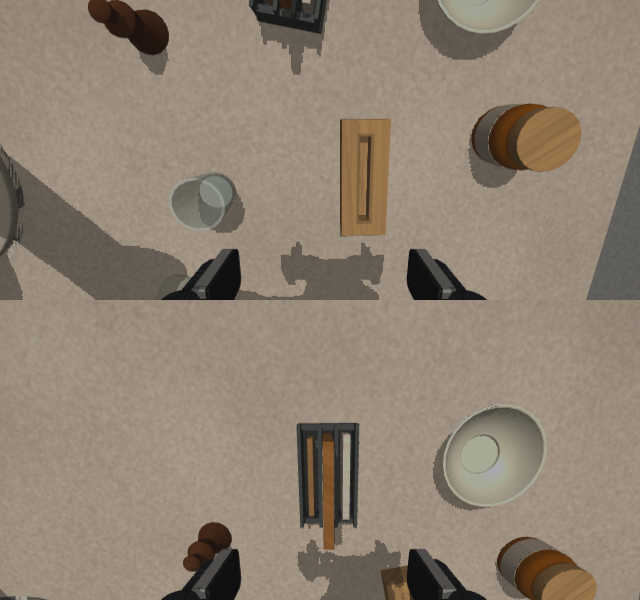

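The wrist views show the stand slot at cols 358–370, rows 134–222, as predicted. The panel's top edge is near col 328 with its near end at row 249, also as predicted. Next I'll refine the fits numerically.

```bash
python3 - <<'E'
from h import *
a=cv2.imread("pics/w_stand.png");b=cv2.imread("pics/w_panel.png")
A=np.load("w_stand.npz");B=np.load("w_panel.npz")
c1=cv2.resize(a[105:250,325:405],None,fx=4,fy=4,interpolation=cv2.INTER_NEAREST);c2=cv2.resize(b[110:255,285:375],None,fx=4,fy=4,interpolation=cv2.INTER_NEAREST)
cv2.imwrite("pics/wz.png",np.hstack([c1,c2]))
for z,n,cam in ((.04,"w_stand",a),):
  k=dict(intrinsics=A["K"],T=A["T"]); m=cv2.inRange(cv2.cvtColor(cam,cv2.COLOR_BGR2HSV),(5,60,90),(25,255,255))[105:250,325:405]
  r=cv2.minAreaRect(np.argwhere(m>0)[:,::-1].astype(np.float32)); print(r, px2w(k,cv2.boxPoints(r)+[325,105],.04))
for row in (150,190,210): print(row,a[row,350:378].sum(1))
for row in (150,180,210,240): print(row,b[row,316:342].tolist() if row==240 else b[row,316:342].sum(1))
E
```

```text
((41.0, 71.5), (117.0, 50.0), 90.0) [[ 0.5686  0.0848  0.04  ]
 [ 0.6243  0.0849  0.04  ]
 [ 0.634  -0.0564  0.04  ]
 [ 0.5712 -0.0565  0.04  ]]
150 [332 325 334 337 337 330 328 316 267 269 309 327 330 322 331 338 337 323
 125 138 174 275 287 291 344 349 353 354]
190 [304 325 349 350 344 339 327 276 273 316 323 316 311 334 349 348 268 129
 135 213 285 291 316 344 349 347 344 343]
210 [320 320 331 353 353 346 326 278 283 336 335 328 325 323 344 342 158 133
 145 279 292 299 342 346 350 340 338 342]
150 [126 132 173 186 186 177 322 267 273 273 270 269 267 264 259 254 255 230
 196 176 187 184 125 125 145 203]
180 [121 126 144 185 186 189 226 250 258 256 255 251 250 245 245 251 250 231
 150 121 122 120 126 124 157 183]
210 [109 111 112 181 186 186 202 273 259 259 258 257 262 263 264 267 269 258
 158 122 120 123 104 106 112 207]
240 [[125, 141, 155], [125, 141, 155], [127, 143, 157], [128, 144, 158], [130, 146, 161], [130, 146, 160], [128, 145, 159], [100, 116, 130], [41, 80, 122], [43, 85, 129], [45, 86, 131], [45, 88, 134], [47, 87, 133], [45, 87, 133], [45, 86, 132], [44, 86, 131], [45, 84, 129], [42, 79, 120], [55, 65, 76], [83, 94, 103], [83, 93, 101], [82, 92, 100], [81, 90, 100], [81, 91, 99], [80, 89, 99], [84, 94, 104]]
```

View pics/wz.png

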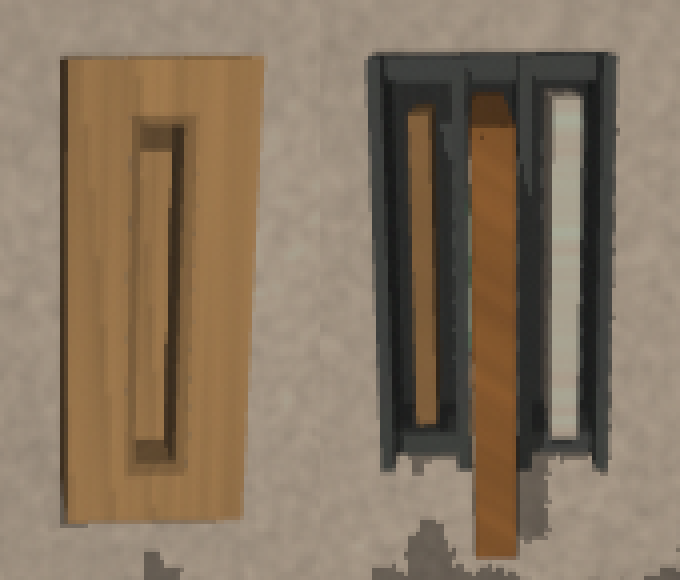

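The zoom clearly shows the stand's top corners and slot chamfer, and the panel's top face from crop (470–516,127) to (475–516,558). I'll convert these to world positions, then grasp.

```bash
python3 - <<'E'
from h import *
A=np.load("w_stand.npz");B=np.load("w_panel.npz")
ka=dict(intrinsics=A["K"],T=A["T"]);kb=dict(intrinsics=B["K"],T=B["T"])
f=lambda k,c,o,z:px2w(k,np.array(c)/4-.5+np.array(o),z)
s=f(ka,[(68,58),(263,58),(241,521),(68,521)],(325,105),.04);print(s,s.mean(0))
s=f(ka,[(132,117),(187,117),(186,474),(127,474)],(325,105),.04);print(s,s.mean(0))
p=f(kb,[(150,127),(196,127),(196,558),(155,558)],(285,110),.128);print(p,p.mean(0))
d=p[0]+p[1]-p[2]-p[3];print("yaw deg",np.degrees(np.arctan2(-d[0],d[1])),np.linalg.norm(d)/2)
E
```

```text
[[ 0.5691  0.0837  0.04  ]
 [ 0.6235  0.0838  0.04  ]
 [ 0.6261 -0.0561  0.04  ]
 [ 0.5718 -0.0561  0.04  ]] [0.5976 0.0138 0.04  ]
[[ 0.5875  0.0677  0.04  ]
 [ 0.6031  0.0677  0.04  ]
 [ 0.6081 -0.0403  0.04  ]
 [ 0.5898 -0.0403  0.04  ]] [0.5971 0.0137 0.04  ]
[[0.5232 0.2916 0.128 ]
 [0.5326 0.2898 0.128 ]
 [0.515  0.1922 0.128 ]
 [0.5056 0.194  0.128 ]] [0.5191 0.2419 0.128 ]
yaw deg -10.209268622677765 0.09918975309283012
```

```bash
python3 - <<'E'
from h import *
a=np.radians(-10.4); q=quat([0,0,-1],[np.cos(a),np.sin(a),0])
move_gripper(.5,50)
goto([.5187,.242,.21],q)
print(servo_line([.5187,.242,.154],threshold=8))
s=get_state();print(s["ee_pos"],s["wrist_force"])
move_gripper(0,60); s=get_state();print(s["opening"],s["finger_force"],s["wrist_force"])
servo_line([.5187,.242,.31],rate=.12)
s=get_state();print(s["ee_pos"],s["opening"],s["wrist_force"],s["ft_torque"])
b=np.radians(.5); Q=quat([0,0,-1],[np.cos(b),np.sin(b),0])
goto([.597,.0142,.26],Q); hold(.2)
s=get_state();print(s["ee_pos"],s["wrist_force"],s["clock"])
for c in("wrist","scene"): cv2.imwrite(f"pics/{c}_a.png",snapshot(c)[:,:,::-1])
x=cv2.imread("pics/wrist_a.png")[:,120:520];y=cv2.imread("pics/scene_a.png")[60:260,220:420]
cv2.imwrite("pics/a.png",np.hstack([x,cv2.resize(y,(400,400))]))
E
```

```text
False
[0.5194 0.2423 0.1555] [1.2782 0.2891 0.2745]
0.10886648001397868 59.09862577915192 [-0.3725 -0.3773  9.5619]
[0.5185 0.2419 0.3093] 0.1116345637996105 [-0.2668  0.157  -0.619 ] [-0.0346  0.0038 -0.0239]
[0.5969 0.0154 0.2603] [-0.1357 -0.3921 -1.2723] 8.8167
```

View pics/a.png

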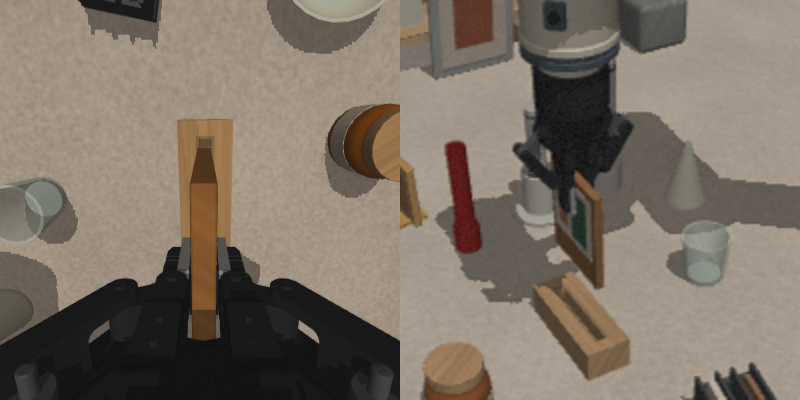

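The panel is held and hangs upright over the stand. Its lower far end, at wrist crop (204,147), lines up with the slot.

```bash
python3 - <<'E'
from h import *
print(servo_line([.597,.0142,.205],rate=.1,threshold=12)); s=get_state();print(s["ee_pos"],s["wrist_force"])
r=servo_line([.597,.0142,.158],rate=.03,threshold=15)
s=get_state();print(r,s["ee_pos"],s["wrist_force"],s["ft_torque"],s["opening"],s["clock"])
E
```

```text
False
[0.5973 0.0142 0.2054] [-0.4731 -1.0239 -1.1572]
True [0.5976 0.014  0.1622] [ 1.0802 -1.8805  6.6553] [-0.051  -0.2008  0.0399] 0.10868319819504262 10.9083
```

```bash
python3 - <<'E'
from h import *
r=servo_line([.597,.0142,.158],rate=.03,threshold=20); s=get_state();print(r,s["ee_pos"],s["wrist_force"])
move_gripper(.45); s=get_state();print(s["ee_pos"],s["opening"],s["wrist_force"])
servo_line([.597,.0142,.29],rate=.2); 
goto([.55,.015,.30],quat([0,0,-1],[1,0,0])); hold(.1)
k=get_calibration("wrist"); im=snapshot("wrist"); cv2.imwrite("pics/w_b.png",im[:,:,::-1]); 
b=np.radians(.5);u=np.array([-np.sin(b),np.cos(b),0]);v=np.array([np.cos(b),np.sin(b),0])
print(w2px(k,[np.array([.597,.0142,.135])+i*.05*u+j*.005*v for i,j in((1,-1),(1,1),(-1,1),(-1,-1))]),get_state()["clock"])
cv2.imwrite("pics/sc_b.png",snapshot("scene")[:,:,::-1])
x=cv2.imread("pics/w_b.png")[80:280,270:470];y=cv2.imread("pics/sc_b.png")[140:290,250:400]
cv2.imwrite("pics/b.png",np.hstack([cv2.resize(x,(400,400)),cv2.resize(y,(400,400))]))
E
```

```text
True [0.5986 0.014  0.1611] [-0.7063 -0.7425  7.0896]
[0.5988 0.014  0.1609] 0.4516742073346981 [-0.2793 -0.4187  0.3538]
[[375.6581 145.0707]
 [387.9878 144.9642]
 [381.803  256.0324]
 [370.8379 256.1092]] 12.7583
```

View pics/b.png

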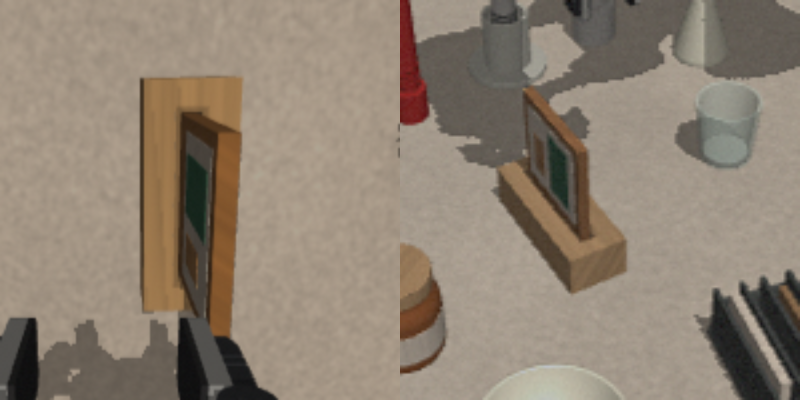

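The panel stands upright and fully seated in the slot: its far top corners at about (377,145) and (390,146) match the prediction. Next is the torch, with a check on clearance to its neighbour.

```bash
python3 - <<'E'
from h import *
k=get_calibration("top"); s=get_calibration("scene")
f=lambda c,z:px2w(k,np.array(c)/2+[130,90],z);g=lambda c,z:px2w(s,np.array(c)/2.1+np.array([140,60]),z)
print("neigh base",f([(601,318)],.03),"tail by z")
for z in (.18,.2,.22,.24): print(z,f([(653,331)],z),g([(382,66)],z))
print("red",f([(600,92)],.158),f([(570,118)],.01))
# wrist look from above the torch
goto([.52,-.20,.33],quat([0,0,-1],[1,0,0])); hold(.2)
w=get_calibration("wrist"); cv2.imwrite("pics/w_t.png",snapshot("wrist")[:,:,::-1]); np.savez("w_t",K=w["intrinsics"],T=w["T"])
print(w2px(w,[[.528,-.242,.166],[.528,-.242,.068]]),get_state()["joint_positions"],get_state()["clock"])
print([(round(d["p"],2),np.round(d["bbox"],1)) for d in find_in("wrist","torch")])
E
```

```text
neigh base [[ 0.4237 -0.2445  0.03  ]] tail by z
0.18 [[ 0.4194 -0.2574  0.18  ]] [[ 0.4035 -0.2769  0.18  ]]
0.2 [[ 0.4206 -0.2516  0.2   ]] [[ 0.4217 -0.2426  0.2   ]]
0.22 [[ 0.4219 -0.2458  0.22  ]] [[ 0.4399 -0.2082  0.22  ]]
0.24 [[ 0.4232 -0.2401  0.24  ]] [[ 0.4581 -0.1739  0.24  ]]
red [[ 0.6481 -0.2154  0.158 ]] [[ 0.6463 -0.2165  0.01  ]]
[[332.8278 248.8066]
 [330.4084 213.0301]] [-0.4724  0.3727  1.4792  0.0001  1.2901 -0.474 ] 13.9417
[(0.9, array([440.2, 202.4,  79.7,  64.2])), (0.76, array([224.8, 240.7,  97.1, 104.3])), (0.6, array([333.3, 230.8,  31.2,  65.1]))]
```

View pics/w_t.png

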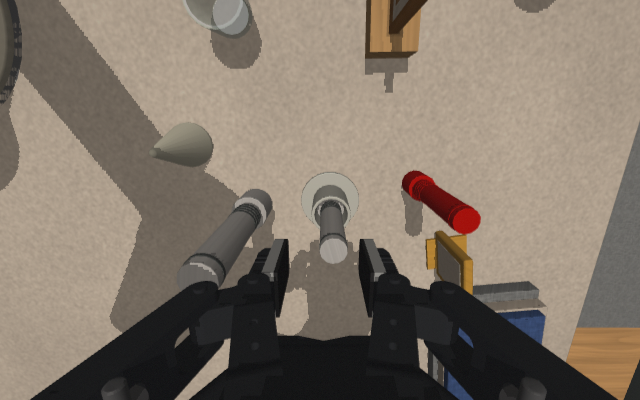

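The torch tail is at (333,249), within a pixel of where (0.528, -0.242) projects. The neighbouring torches are at least 10 cm away, so it's clear to grasp.

```bash
python3 - <<'E'
from h import *
D=quat([0,0,-1],[1,0,0])
move_gripper(.65,70)
goto([.528,-.242,.255],D)
print(servo_line([.528,-.242,.184],rate=.12,threshold=8)); s=get_state();print(s["ee_pos"],s["wrist_force"])
move_gripper(0,70); s=get_state();print(s["opening"],s["finger_force"],s["wrist_force"])
if s["opening"]>.2:
    print(servo_line([.528,-.242,.30],rate=.1,threshold=25)); servo_line([.528,-.242,.37],rate=.15)
    s=get_state();print(s["ee_pos"],s["opening"],s["wrist_force"],s["joint_positions"])
    goto([.45,-.10,.37],D); hold(.1)
    cv2.imwrite("pics/sc_c.png",snapshot("scene")[:,:,::-1]); s=get_state();print(s["clock"],s["joint_positions"])
    pic=np.array([.5975,.0142,.087])
    for az in (-20,-10,0,10,20,30):
        a=np.radians(az);h=np.array([np.cos(a),np.sin(a),0]);ax=(h+[0,0,-1])/2**.5
        side=np.array([-h[1],h[0],0])
        for n,y in (("v",np.cross(side,ax)),("-v",-np.cross(side,ax)),("s",side),("-s",-side)):
            print(az,n,inverse_kinematics(pic-ax*(.15+.176),quat(ax,y)))
E
```

```text
False
[ 0.5285 -0.2421  0.185 ] [-0.0923  0.1001  0.3675]
0.2876783529821252 68.27309846878052 [0.1633 1.2905 6.64  ]
False
[ 0.5277 -0.2418  0.369 ] 0.28864037104927864 [ 0.3574  0.8421 -1.6156] [-0.5326  0.3745  1.3636  0.      1.4046 -0.5326]
18.6333 [-0.3492  0.1937  1.6288 -0.0001  1.3195 -0.3485]
-20 v None
-20 -v None
-20 s None
-20 -s None
-10 v None
-10 -v None
-10 s None
-10 -s None
0 v [-0.2558 -0.0453  2.3722  1.3242  0.1856  1.6387]
0 -v [-0.2558 -0.0453  2.3722  1.3242  0.1856 -1.5029]
0 s [-0.2558 -0.0453  2.3722  1.3242  0.1856 -3.0737]
0 -s [-0.2558 -0.0453  2.3722  1.3242  0.1856  0.0679]
10 v [-0.6088 -0.0181  2.3476  1.2452  0.5546  1.3353]
10 -v [-0.6088 -0.0181  2.3476  1.2452  0.5546 -1.8063]
10 s [-0.6088 -0.0181  2.3476  1.2452  0.5546  2.9061]
10 -s [-0.6088 -0.0181  2.3476  1.2452  0.5546 -0.2355]
20 v [-0.8038  0.0602  2.2644  1.1121  0.8049  1.1798]
20 -v [-0.8038  0.0602  2.2644  1.1121  0.8049 -1.9618]
20 s [-0.8038  0.0602  2.2644  1.1121  0.8049  2.7506]
20 -s [-0.8038  0.0602  2.2644  1.1121  0.8049 -0.391 ]
30 v [-0.8817  0.1528  2.143   0.9958  0.9811  1.0936]
30 -v [-0.8817  0.1528  2.143   0.9958  0.9811 -2.048 ]
30 s [-0.8817  0.1528  2.143   0.9958  0.9811  2.6644]
30 -s [-0.8817  0.1528  2.143   0.9958  0.9811 -0.4772]
```

```bash
python3 - <<'E'
from h import *
pic=np.array([.5975,.0142,.087]); a=np.radians(12)
h=np.array([np.cos(a),np.sin(a),0]);ax=(h+[0,0,-1])/2**.5
goto(pic-ax*(.15+.177),quat(ax,[h[1],-h[0],0])); hold(.5)
s=get_state();print(s["clock"],s["ee_pos"],s["opening"],s["wrist_force"],s["joint_positions"])
z=R.from_quat(s["tcp_rot"],scalar_first=True).as_matrix()[:,2]; L=s["ee_pos"]+.177*z
print("axis",z,"lens",L,"aim miss",np.linalg.norm(np.cross(pic-L,z)),"dist",np.linalg.norm(pic-L))
for c in ("scene","top"):
    k=get_calibration(c); print(c,w2px(k,[L,L-.158*z,pic,[.5975,.0142,.135]]))
    cv2.imwrite(f"pics/{c}_d.png",snapshot(c)[:,:,::-1])
x=cv2.imread("pics/scene_d.png")[60:320,210:470];y=cv2.imread("pics/top_d.png")[100:360,210:470]
cv2.imwrite("pics/d.png",np.hstack([cv2.resize(x,(400,400)),cv2.resize(y,(400,400))]))
E
```

```text
20.2917 [ 0.3714 -0.0338  0.3182] 0.28987347571565736 [-0.094   0.4439 -1.3951] [-0.6629 -0.0081  2.3344  1.2121  0.6169 -0.2694]
axis [ 0.6916  0.1472 -0.7071] lens [ 0.4938 -0.0078  0.1931] aim miss 0.00010689242861216105 dist 0.14995820929910147
scene [[343.3419 143.8479]
 [381.1297  82.981 ]
 [308.621  199.7382]
 [307.8667 183.3379]]
top [[322.7795 214.7757]
 [337.8135 281.6987]
 [311.8619 165.9723]
 [311.5759 163.0141]]
```

View pics/d.png

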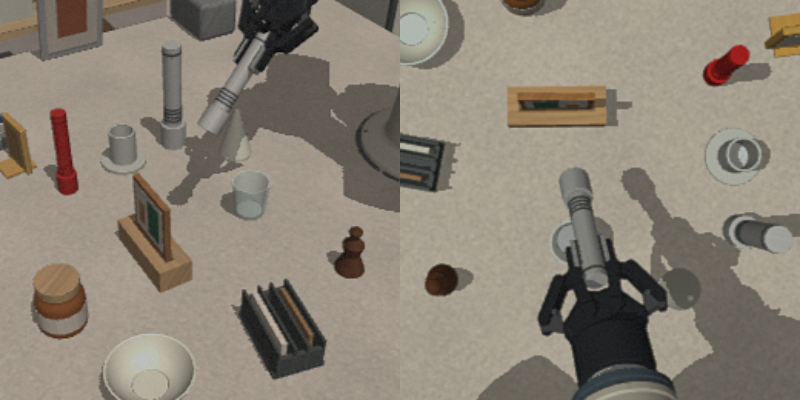

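The torch is held at 45°, 15 cm from the picture and aimed at its middle. The lens shows near scene (345,142) and top (324,213), as predicted. The panel is seated and the bystanders look undisturbed.

```bash
python3 -c "
from station import *
print(sign_off())"
```

```text
the job is handed in; nothing more can be done
None
```

The job is handed in at about 20 s on the robot's clock: the panel is fully home in the stand's slot and released, and the torch is held still at 45°, 15 cm in front of the picture and aimed at its middle; no verdict came back.

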